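Close up the stamp chest

ROBOT

A 6-joint arm with a two-finger parallel gripper is mounted at the origin on the work surface. World frame = base frame: x ahead of the robot, y to its left, z up, the work surface at z = 0. Lengths are in m, angles in rad, forces in N, time in s.
With the tool pointing down it reaches from about 0.35 to 0.85 m from the base axis. Payload 8.1 kg.
Tool frame: the origin (TCP) lies between the finger pads; the fingertips stand 17 mm ahead of it and the grasp point (between the pads) lies 2 mm behind it (bot.finger_overhang is the distance from the TCP to the fingertips, in m); z points along the fingers, y is the line along which they close (so a half turn about z gives the same grasp; the last joint's range is limited). The gripper opens to 93 mm and grips with 3 to 60 N. Pads are 15 mm wide; open, the fingers measure 128 mm over their backs; the gripper's body (75 mm by 188 mm) begins 65 mm behind the grasp point.
Start: joints at [1.03, 0.13, 1.488, -0, 1.523, -0.085], TCP at [0.264, 0.539, 0.208] pointing down, gripper open.
Joint ranges: [-2.96, 2.96], [-0.89, 2.26], [0.02, 2.5], [-1.34, 4.48], [0, 2.73], [-2.66, 2.66]. Speed limits (rad/s): [2.39, 2.39, 2.79, 3.14, 3.14, 3.14].

INTERFACE

Orientations are given as a rotation vector (axis times angle).
In Python, from cell import bot gives the robot as it stands. The module is installed in compiled form; this text tells all that it offers.
- The arm moves only by the tool apply_moves, never from a script. Its argument "deltas" is a list that holds one entry, the list of rows, each a list of 5 numbers: the finger opening in m, from 0 to 0.093, then the shift along the tool's x, y, z in m, then the turn about the tool's z in degrees. In form: [[[fingers, tx, ty, tz, turn], ...]]. A call has exactly 10 rows; each row is the pose to reach, as a shift and turn from the pose commanded when the call began, along the tool's axes at that moment; what a row does not reach only later rows make up. A row lasts 1/10 s, in which the tool goes at most 50 mm and 8.59 degrees, less where a joint would pass 70% of its speed; a pose out of reach is approached as far as the arm can. A call with a gripper value outside its range is refused whole. The fingers move at their own pace and stop on an object; "force" is the grip in N (left out, the last holds). Time passes only in rows, so rows that repeat a pose let the fingers close, or fill a call up. It gives the time, the measured TCP pose, the force, the opening and the grip force at its end, in the units of the state.
- bot.sense(): the state, without advancing time (a new reading comes with each control period).
- bot.get_image(name): name is "scene" or "top" or "wrist"; returns the picture (400x640x3 uint8, blue, green, red); there is no depth.
- bot.camera_params(name): a dict with "camera_matrix" (3x3 intrinsics, pixels), "extrinsics" (4x4, takes a point from camera to world coordinates); the wrist camera has in their place "mount" (4x4, takes a point from camera to tool coordinates, whose origin is the TCP and whose axes are the flange's). Camera axes: x right, y down, z forward; pixel columns grow to the right and rows downward; lengths in m; the calibration is good to about 2 mm. A picture is of the moment at which its call begins: read the wrist's pose just before it. camera_params takes no time and is no camera call.
- bot.hand_in(): hands the job in; it is judged then, once.
The state is a dict: "time": time; "qpos": joint angles; "joint_vel": joint speeds; "joint_efforts": joint torques, N m; "tool_pos": TCP position; "ee_rot": TCP orientation; "force": force on the tool from outside, world axes, zero at the start; "moment": the same for the moment, N m; "grip_width": finger opening in m; "gripper_force": force on a finger pad.
Only numpy, scipy, OpenCV 4.12 (cv2) and the standard library are available. Lean on these libraries where they do the work, as an engineer would, in place of code of your own. Each camera call takes 0.05 s, during which the arm holds its last target. There are 200 camera calls.

TASK

Close up the wooden stamp chest on the jeweller's bench: with the fingertips push both open drawers fully home, and push the standing lid over and down until it is shut flat. Only push from outside, without gripping the lid or drawers or slamming anything, and leave the tools and pots standing around the chest where they are.

Things in the scene. Friction and masses are not known exactly. Their poses are not given: they have to be found in the camera images.
- chest: low wooden stamp chest screwed to the bench: 140 mm deep (x) x 230 mm wide (y), 80 mm tall without its lid and 92 mm with the lid shut. Origin: centre of its underside on the bench. Its -x side is the front, with the two drawers; +y is its left. Walls 8 mm. Above the drawers (above z = 52 mm) is a tray of steel stamps, covered by the lid
- lid (a joint): lid angle in rad: 0 = shut flat on the chest, 1.57 = upright, at most 1.8. Starts at 1.2 to 1.7. The hinge runs along the chest's y at the top of its back wall (chest frame x = +70 mm, z = 80 mm; underside of the lid). A stiff friction hinge: the lid stays at any angle and needs 2 to 4 N at its free edge to swing down
- lid_edge (a point): middle of the lid's free edge, on the outer face (on top when shut; looks away from the robot when the lid stands open), 140 mm from the hinge. Its x axis points to the hinge, z out of this face. The lid is a plain pale wood panel 140 mm (hinge to edge) x 230 mm wide x 12 mm thick, no handle; inside it a blue lining (115 x 200 x 4 mm): do not press there
- drawer_left (a joint): how far the left drawer (+y side of the chest) stands out, in m: 0 = fully home, its front flush with the chest; it starts 0.025 to 0.06 out. Slides along the chest's x axis; a push of 2 to 4 N moves it and it stays where it is left; a firm stop at 0
- drawer_left_front (a point): centre of the left drawer's front, on its outer face, 26 mm above the bench and +55.5 mm in the chest's y. The front is a dark wood panel 101 mm wide, 36 mm tall (8 to 44 mm above the bench), 10 mm thick, flat brass plate, no handle, blue lining behind it. Axes parallel to the chest's: push along +x
- drawer_right (a joint): how far the right drawer (-y side of the chest) stands out, in m: 0 = fully home, its front flush with the chest; it starts 0.025 to 0.06 out. Slides along the chest's x axis; a push of 2 to 4 N moves it and it stays where it is left; a firm stop at 0
- drawer_right_front (a point): centre of the right drawer's front, on its outer face, 26 mm above the bench and -55.5 mm in the chest's y. The front is a dark wood panel 101 mm wide, 36 mm tall (8 to 44 mm above the bench), 10 mm thick, flat brass plate, no handle, blue lining behind it. Axes parallel to the chest's: push along +x
- punch_a: first steel punch, a bare round rod 18 mm in diameter and 58 mm tall, standing on end. One punch stands in front of the chest between the lines of the two drawers, about 205 mm from the chest centre, the other 165 mm to the left of it; loose, leave it alone. Origin: centre of its underside
- punch_b: second steel punch, a bare round rod 18 mm in diameter and 58 mm tall, standing on end. One punch stands in front of the chest between the lines of the two drawers, about 205 mm from the chest centre, the other 165 mm to the left of it; loose, leave it alone. Origin: centre of its underside
- mallet: hide mallet: brown head, an upright cylinder 64 mm in diameter and 85 mm tall, wooden handle 22 mm thick sticking out level from it to 220 mm along its +x axis at 45 mm height; origin under the head; loose, leave it alone. 
- hammer: hammer about 220 mm long lying along its own x axis, handle towards -x; loose, leave it alone. Origin: centre of its underside
- bench_block: dark steel bench block 70 x 70 x 22 mm with a small copper blank on it; loose, leave it alone. Origin: centre of its underside
- jar: closed amber glass jar, 60 mm in diameter, 75 mm tall; loose, leave it alone. Origin: centre of its underside
- bowl: copper bowl, 90 mm across, 35 mm tall; loose, leave it alone. Origin: centre of its underside

How it is judged:
By the outcome, as a careful person would: the job done as asked, in the order asked, and still so for the second after the job is handed in, with the robot touching nothing.
It also fails if it takes over 61 s, if anything falls off the work surface, if the arm or the gripper's body presses on something with over 40 N, if the wrist force passes 120 N, or if a joint passes its speed limit or range.

## Working session

There is one attempt and no reset: what is moved stays moved. The work goes in short steps, Python scripts to look and compute and a tool call to move; the robot and the scene stay as the last step left them, time stands still between calls to the robot, and variables do not carry over. Pictures are saved under pics/ and viewed, at most 13 in all, crops included, and the job is handed in when it is done.

Besides the shell and the picture viewer there is one more tool, called after "Request:" as name([rows], argument=value, ...), one row to a line, values as JSON. apply_moves: Moves the arm, as the interface text tells. Its arguments: {"type":"object","properties":{"deltas":{"type":"array"},"force":{"type":"number"}},"required":["deltas"]}

```bash
mkdir -p pics; python3 - <<'E'
from cell import bot
import cv2
s=bot.sense();print({k:(s[k]) for k in('time','tool_pos','ee_rot','force','grip_width')})
for n in('scene','top'):
    cv2.imwrite(f'pics/{n}0.png',bot.get_image(n));p=bot.camera_params(n);print(n,p)
print(bot.camera_params('wrist'))
E
```

```text
{'time': 0.0, 'tool_pos': array([0.26379896, 0.53823781, 0.20690192]), 'ee_rot': array([-7.09697653e-01, -3.05981517e+00,  2.75993274e-03]), 'force': array([0.03326953, 0.04015221, 0.10679289]), 'grip_width': 0.09302239114495446}
scene {'camera_matrix': array([[515.9683814 ,   0.        , 317.74051367],
       [  0.        , 515.9683814 , 200.11609899],
       [  0.        ,   0.        ,   1.        ]]), 'extrinsics': array([[ 0.83869518, -0.40399584,  0.36520919,  0.08793329],
       [-0.54452605, -0.63320991,  0.55003326, -0.61292662],
       [ 0.00904293, -0.66017617, -0.75105636,  0.94613206],
       [ 0.        ,  0.        ,  0.        ,  1.        ]])}
top {'camera_matrix': array([[493.13048825,   0.        , 318.6229152 ],
       [  0.        , 493.13048825, 190.10664151],
       [  0.        ,   0.        ,   1.        ]]), 'extrinsics': array([[-0.01247368, -0.99394363,  0.10918093,  0.40664868],
       [-0.99990089,  0.01311168,  0.00512749,  0.00160739],
       [-0.00652798, -0.10910615, -0.99400867,  1.29378017],
       [ 0.        ,  0.        ,  0.        ,  1.        ]])}
{'camera_matrix': array([[327.04127329,   0.        , 318.41637558],
       [  0.        , 327.04127329, 199.97717449],
       [  0.        ,   0.        ,   1.        ]]), 'mount': array([[-4.74139837e-04, -9.71160401e-01, -2.38426613e-01,
         6.54121115e-02],
       [ 9.99999875e-01, -4.98399990e-04,  4.14658284e-05,
        -7.66436951e-05],
       [-1.59101792e-04, -2.38426564e-01,  9.71160516e-01,
        -1.76329777e-01],
       [ 0.00000000e+00,  0.00000000e+00,  0.00000000e+00,
         1.00000000e+00]])}
```

View pics/top0.png

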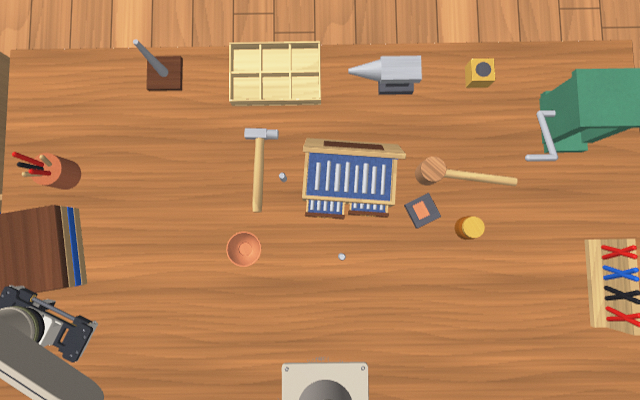

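View pics/scene0.png

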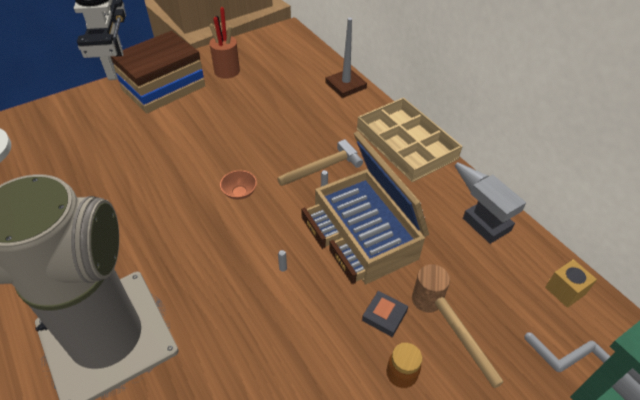

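The top view shows the chest near (350,178) with its lid standing at the back. The punches are at (342,257) and (282,176), the mallet at (433,170), the block at (423,210), the hammer at (259,170) and the bowl at (244,249). I'll zoom in for the corners.

```bash
python3 - <<'E'
import cv2,numpy as np
t=cv2.imread('pics/top0.png')[130:270,270:450]
s=cv2.imread('pics/scene0.png')[130:290,260:440]
a=cv2.resize(t,None,fx=4.4,fy=4.2,interpolation=cv2.INTER_CUBIC)
cv2.imwrite('pics/topz.png',cv2.resize(t,None,fx=4,fy=4,interpolation=cv2.INTER_CUBIC))
cv2.imwrite('pics/scz.png',cv2.resize(s,None,fx=3.7,fy=3.7,interpolation=cv2.INTER_CUBIC))
E
```

```text
(no output)
```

View pics/topz.png

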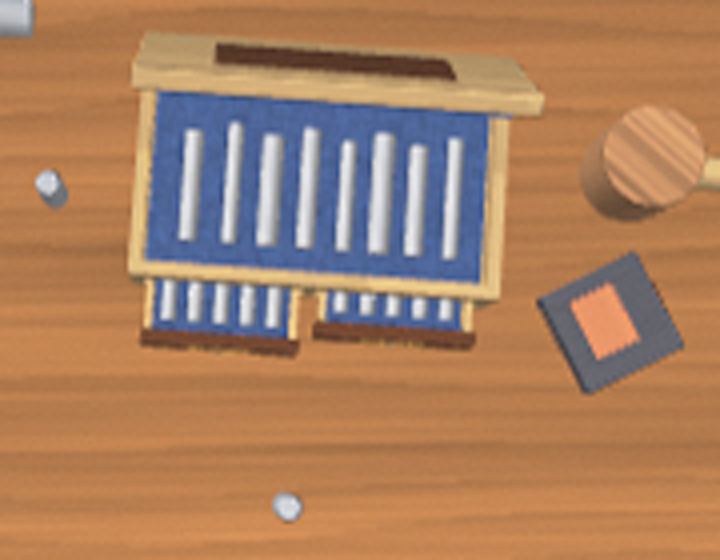

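View pics/scz.png

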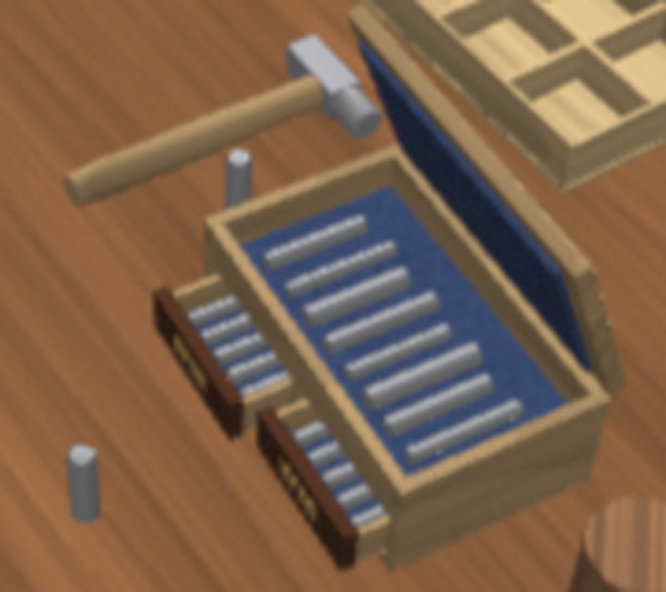

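Zoomed in, the top view puts the chest-top front corners at (130,274) and (498,298), and the lid's lower free edge from (135,85) to (543,112). In the scene view the outer top edges of the drawer fronts run (155,293)-(237,405) and (260,413)-(348,530).

```bash
cat > h.py <<'E'
import numpy as np
from cell import bot
def ray(n,u,v):
    p=bot.camera_params(n);E=p['extrinsics']
    return E[:3,3],E[:3,:3]@np.linalg.solve(p['camera_matrix'],[u,v,1])
def hit(n,u,v,z):
    o,d=ray(n,u,v);return o+d*(z-o[2])/d[2]
T=lambda u,v,z:hit('top',270+u/4,130+v/4,z)
S=lambda u,v,z:hit('scene',260+u/3.7,130+v/3.7,z)
E
python3 - <<'E'
from h import *
np.set_printoptions(precision=4,suppress=True)
fl,fr=T(130,274,.08),T(498,298,.08)
sl,sr=S(207,222,.08),S(400,492,.08); bl,br=S(397,152,.08),S(607,400,.08)
print('front top',fl,fr,np.linalg.norm(fl-fr),'\nscene',sl,sr,np.linalg.norm(sl-sr),'back',bl,br)
F=(fl+fr+sl+sr)/4; d=(fl-fr+sl-sr);yax=d/np.linalg.norm(d);yax[2]=0;yax/=np.linalg.norm(yax);xax=np.array([yax[1],-yax[0],0])
print('yaw from top',np.degrees(np.arctan2(*-(fl-fr)[:2])),'scene',np.degrees(np.arctan2(*-(sl-sr)[:2])),'back',np.degrees(np.arctan2(*-(bl-br)[:2])))
c=F+.07*xax;c[2]=0;print('c',c,'c from back',(bl+br)/2-.07*xax,'x',xax)
loc=lambda p:np.array([(p-c)@xax,(p-c)@yax,p[2]])
for n,p in dict(bl=bl,br=br,dl0=S(155,293,.044),dl1=S(237,405,.044),dr0=S(260,413,.044),dr1=S(348,530,.044),
  tdl0=T(142,338,.044),tdl1=T(297,352,.044),tdr0=T(315,336,.044),tdr1=T(474,344,.044),punchF=T(287,505,.058),punchL=T(47,182,.058),
  mal=T(655,158,.085),blk0=T(538,300,.022),blk1=T(630,253,.022)).items(): print(n,p,'loc',loc(p))
for u,v in((135,85),(543,112)):
    o,d=ray('top',270+u/4,130+v/4)
    h=np.array([.07,.08]);o2=np.array([(o-c)@xax,o[2]])-h;d2=np.array([d@xax,d[2]])
    for t in np.roots([d2@d2,2*o2@d2,o2@o2-.14**2]):
        q=o2+t*d2;print('lid',np.arctan2(q[1],-q[0]),loc(o+t*d))
E
```

```text
front top [0.5196 0.048  0.08  ] [ 0.5018 -0.1788  0.08  ] 0.22745673569133298 
scene [0.5223 0.0493 0.08  ] [ 0.5028 -0.1752  0.08  ] 0.22534560738805584 back [0.657 0.035 0.08 ] [ 0.6397 -0.1882  0.08  ]
yaw from top -175.5057907935752 scene -175.0309259917386 back -175.57175794382584
c [ 0.5814 -0.07    0.    ] c from back [ 0.5786 -0.0709  0.08  ] x [ 0.9966 -0.0825  0.    ]
bl [0.657 0.035 0.08 ] loc [0.0667 0.1108 0.08  ]
br [ 0.6397 -0.1882  0.08  ] loc [ 0.0679 -0.113   0.08  ]
dl0 [0.4809 0.0441 0.044 ] loc [-0.1096  0.1053  0.044 ]
dl1 [ 0.476  -0.0555  0.044 ] loc [-0.1063  0.0057  0.044 ]
dr0 [ 0.4841 -0.0677  0.044 ] loc [-0.0971 -0.0058  0.044 ]
dr1 [ 0.4802 -0.1619  0.044 ] loc [-0.0933 -0.1     0.044 ]
tdl0 [0.4821 0.0421 0.044 ] loc [-0.1082  0.1035  0.044 ]
tdl1 [ 0.472 -0.056  0.044] loc [-0.1102  0.0049  0.044 ]
tdr0 [ 0.482  -0.0676  0.044 ] loc [-0.0993 -0.0058  0.044 ]
tdr1 [ 0.4756 -0.1681  0.044 ] loc [-0.0973 -0.1065  0.044 ]
punchF [ 0.3764 -0.0474  0.058 ] loc [-0.2062  0.0056  0.058 ]
punchL [0.5808 0.1008 0.058 ] loc [-0.0147  0.1702  0.058 ]
mal [ 0.5869 -0.2776  0.085 ] loc [ 0.0226 -0.2064  0.085 ]
blk0 [ 0.5047 -0.2132  0.022 ] loc [-0.0646 -0.149   0.022 ]
blk1 [ 0.5344 -0.2736  0.022 ] loc [-0.03   -0.2068  0.022 ]
lid -1.5945617365277414 [ 0.0733  0.1251 -0.06  ]
lid 1.224486867618925 [0.0225 0.1114 0.2117]
lid -1.5982570820029018 [ 0.0738 -0.1591 -0.0599]
lid 1.2274405081424198 [ 0.0229 -0.1157  0.2118]
```

The chest is at about (0.580, -0.070) with yaw -4.6°. The left drawer is about 39 mm out and the right about 27 mm, and the lid stands at about 1.23 rad. Next is a helper that turns chest-frame goals into tool shifts.

```bash
cat >> h.py <<'E'
from scipy.spatial.transform import Rotation as Ro
C=np.array([.580,-.070,0]);a=np.radians(-4.6);X=np.array([np.cos(a),np.sin(a),0]);Y=np.array([-X[1],X[0],0])
np.set_printoptions(precision=4,suppress=True)
def state():
    s=bot.sense();R=Ro.from_rotvec(s['ee_rot']).as_matrix();p=s['tool_pos']
    ang=np.degrees(np.arctan2(Y@R[:,0]*0+R[:,1]@X,R[:,1]@Y))  # >0: turn + about tool z... 
    tip=p-C+.017*R[:,2]
    print('t',s['time'],'tip loc',np.array([tip@X,tip@Y,tip[2]]),'turn err',ang,'F loc',np.array([s['force']@X,s['force']@Y,s['force'][2]]),'R',R.round(3).tolist())
    return p,R
def to(lx,ly,tipz):
    p,R=state();g=C+lx*X+ly*Y+[0,0,tipz+.017];print('delta',(lx,ly,tipz),R.T@(g-p))
E
python3 -c "
from h import *
to(-.145,.0555,.19)"
```

```text
t 0.1 tip loc [-0.364  0.581  0.19 ] turn err 21.51582041032355 F loc [-0.6934  0.0619 -0.3917] R [[-0.898, 0.44, -0.001], [0.44, 0.898, -0.001], [0.0, -0.002, -1.0]]
delta (-0.145, 0.0555, 0.19) [-0.3964 -0.4086  0.0006]
```

Request:
apply_moves([
  [[0, -0.01, -0.01, 0, -0.5], [0, -0.03, -0.03, 0, -2], [0, -0.055, -0.057, 0, -4], [0, -0.08, -0.082, 0, -6], [0, -0.105, -0.108, 0, -8], [0, -0.13, -0.134, 0, -11], [0, -0.155, -0.16, 0, -14], [0, -0.18, -0.185, 0, -17], [0, -0.205, -0.211, 0, -20], [0, -0.23, -0.237, 0, -21.5]],
])

```text
time: 1.1
tool_pos: [0.3662, 0.2226, 0.2077]
ee_rot: [0.123, 3.139, -0.0]
force: [0.1, 0.2, 0.0]
grip_width: 0.0178
gripper_force: 0.0
```

```bash
python3 -c "
from h import *
to(-.145,.0555,.19)"
```

```text
t 1.1 tip loc [-0.2366  0.2745  0.1907] turn err -0.12291580007919535 F loc [0.1033 0.207  0.0416] R [[-0.997, 0.078, 0.0], [0.078, 0.997, -0.0], [-0.0, -0.0, -1.0]]
delta (-0.145, 0.0555, 0.19) [-0.0911 -0.2192  0.0007]
```

Request:
apply_moves([
  [[0, -0.01, -0.02, 0, 0], [0, -0.025, -0.06, 0, 0], [0, -0.04, -0.1, 0, 0], [0, -0.056, -0.135, 0, 0], [0, -0.072, -0.17, 0, 0], [0, -0.085, -0.2, 0, 0], [0, -0.091, -0.219, 0.01, 0], [0, -0.091, -0.219, 0.035, 0], [0, -0.091, -0.219, 0.065, 0], [0, -0.091, -0.219, 0.08, 0]],
])

```text
time: 2.1
tool_pos: [0.4373, -0.0016, 0.1251]
ee_rot: [-0.127, -3.136, -0.0]
force: [-0.2, 0.3, 0.0]
grip_width: 0.0009
gripper_force: 0.0
```

Request:
apply_moves([
  [[0, 0, 0, 0.015, 0], [0, 0, 0, 0.04, 0], [0, 0, 0, 0.065, 0], [0, 0, 0, 0.08, 0], [0, 0, 0, 0.088, 0], [0, -0.005, 0, 0.088, 0], [0, -0.012, 0, 0.088, 0], [0, -0.018, 0, 0.088, 0], [0, -0.022, 0, 0.088, 0], [0, -0.024, 0, 0.088, 0]],
])

```text
time: 3.1
tool_pos: [0.4644, -0.0029, 0.0406]
ee_rot: [0.126, 3.138, -0.0]
force: [-0.1, 0.7, 0.8]
grip_width: 0.0003
gripper_force: 0.0
```

```bash
python3 -c "
from h import *
import cv2
to(-.0775,.0555,.022)
im=bot.get_image('scene')[100:300,200:460];cv2.imwrite('pics/s1.png',cv2.resize(im,None,fx=3,fy=3))"
```

```text
t 3.1 tip loc [-0.1206  0.0576  0.0236] turn err 0.010946729072803179 F loc [-0.1475  0.7171  0.8303] R [[-0.997, 0.08, 0.001], [0.08, 0.997, -0.0], [-0.001, -0.0, -1.0]]
delta (-0.0775, 0.0555, 0.022) [-0.0431 -0.0021  0.0017]
```

View pics/s1.png

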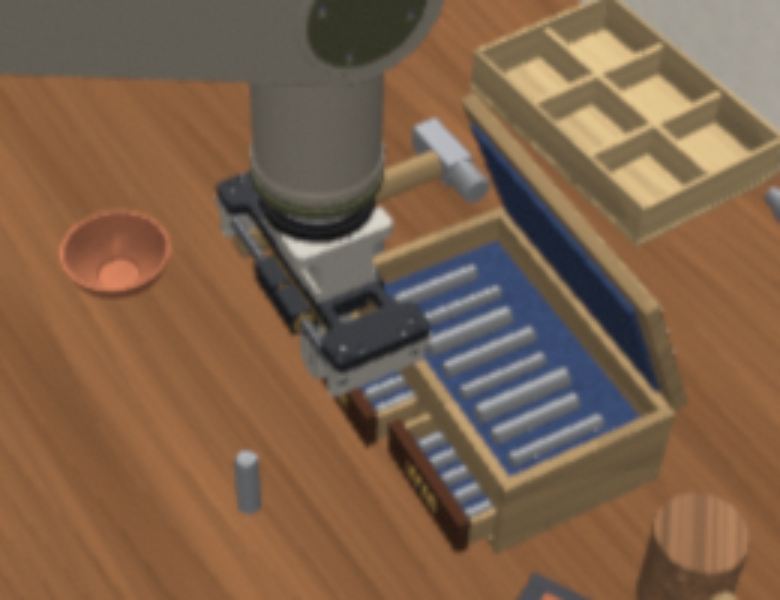

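The gripper hovers in front of the left drawer, the other objects are undisturbed and nothing is touching. Now the push.

Request:
apply_moves([
  [[0, -0.002, -0.002, 0, 0], [0, -0.006, -0.002, 0, 0], [0, -0.01, -0.002, 0, 0], [0, -0.014, -0.002, 0, 0], [0, -0.018, -0.002, 0, 0], [0, -0.022, -0.002, 0, 0], [0, -0.026, -0.002, 0, 0], [0, -0.03, -0.002, 0, 0], [0, -0.033, -0.002, 0, 0], [0, -0.036, -0.002, 0, 0]],
])

```text
time: 4.15
tool_pos: [0.4993, -0.0077, 0.0399]
ee_rot: [-0.126, -3.139, -0.0]
force: [0.4, -0.1, -0.8]
grip_width: 0.0003
gripper_force: 0.0
```

Request:
apply_moves([
  [[0, -0.001, 0, 0, 0], [0, -0.002, 0, 0, 0], [0, -0.003, 0, 0, 0], [0, -0.004, 0, 0, 0], [0, -0.005, 0, 0, 0], [0, -0.005, 0, 0, 0], [0, -0.005, 0, 0, 0], [0, -0.005, 0, 0, 0], [0, -0.005, 0, 0, 0], [0, -0.005, 0, 0, 0]],
])

```text
time: 5.15
tool_pos: [0.504, -0.0081, 0.0399]
ee_rot: [-0.127, -3.139, -0.0]
force: [0.5, 0.1, 1.1]
grip_width: 0.0005
gripper_force: 0.0
```

```bash
python3 -c "
from h import *
to(-.0775,.0555,.022)"
```

```text
t 5.15 tip loc [-0.0808  0.0556  0.0229] turn err 0.016164254621033766 F loc [0.4624 0.1229 1.14  ] R [[-0.997, 0.08, -0.0], [0.08, 0.997, 0.0], [0.0, 0.0, -1.0]]
delta (-0.0775, 0.0555, 0.022) [-0.0033 -0.0001  0.0009]
```

Request:
apply_moves([
  [[0, -0.001, 0, 0, 0], [0, -0.001, 0, 0, 0], [0, -0.002, 0, 0, 0], [0, -0.002, 0, 0, 0], [0, -0.003, 0, 0, 0], [0, -0.003, 0, 0, 0], [0, -0.004, 0, 0, 0], [0, -0.004, 0, 0, 0], [0, -0.005, 0, 0, 0], [0, -0.005, 0, 0, 0]],
])

```text
time: 6.15
tool_pos: [0.5069, -0.0083, 0.0396]
ee_rot: [-0.126, -3.134, -0.0]
force: [-11.3, 0.4, 8.5]
grip_width: 0.0002
gripper_force: 5.5
```

```bash
python3 -c "
from h import *
import cv2
state()
im=bot.get_image('scene')[150:270,280:440];cv2.imwrite('pics/s2.png',cv2.resize(im,None,fx=5,fy=5))"
```

```text
t 6.15 tip loc [-0.0779  0.0556  0.0226] turn err 0.013795533705041762 F loc [-11.2516  -0.4808   8.5342] R [[-0.997, 0.08, -0.005], [0.08, 0.997, 0.0], [0.005, 0.0, -1.0]]
```

View pics/s2.png

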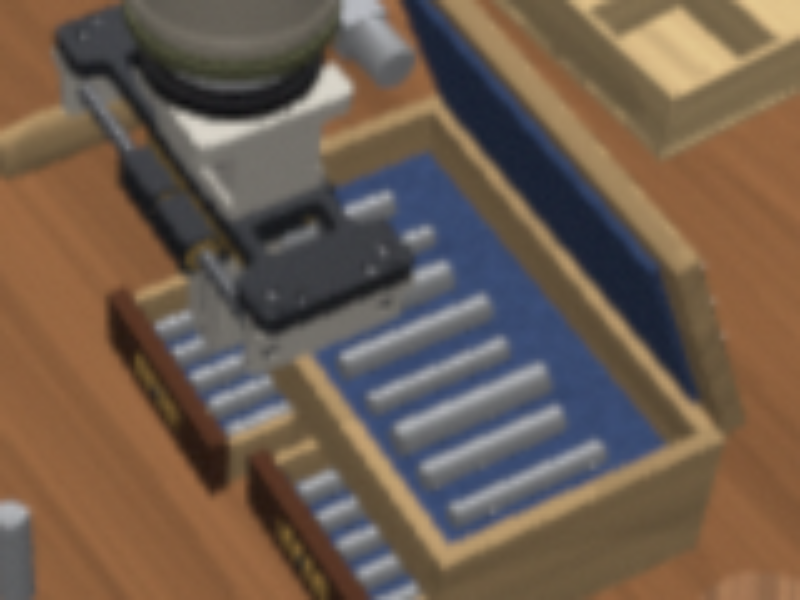

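```bash
python3 -c "
from h import *
import cv2
p,R=state()
c=bot.camera_params('scene');E=np.linalg.inv(c['extrinsics'])
for n,q in dict(tip=p+.017*R[:,2],tcp=p,body=p-.065*R[:,2],bodyL=p-.065*R[:,2]+.09*R[:,1],bodyR=p-.065*R[:,2]-.09*R[:,1]).items():
    k=c['camera_matrix']@(E[:3,:3]@q+E[:3,3]);k=k[:2]/k[2];print(n,(k-[280,150])*5)
im=bot.get_image('wrist');cv2.imwrite('pics/w2.png',im)"
```

```text
t 6.2 tip loc [-0.0779  0.0556  0.0225] turn err 0.012356418650342727 F loc [-11.285    0.519    7.5169] R [[-0.997, 0.08, -0.005], [0.08, 0.997, 0.0], [0.005, -0.0, -1.0]]
tip [218.7787 376.6909]
tcp [219.5969 353.1871]
body [222.8972 258.3778]
bodyL [127.0289 126.3022]
bodyR [328.1183 403.3385]
```

View pics/w2.png

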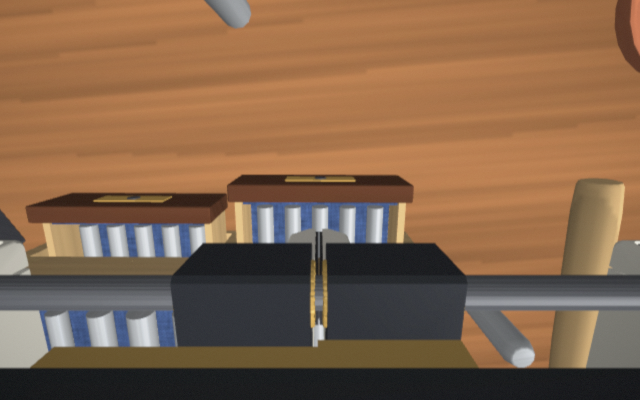

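The wrist view shows the left drawer still out. The fingertips, near (318,235), are behind its front and against the chest wall, so they must ride higher than the reading implies. I'll check the overhang, then lift clear.

```bash
python3 -c "
from h import *
import cv2
print(bot.finger_overhang)
im=cv2.imread('pics/w2.png');
for u in (260,320,380,100,150):
  print(u,[tuple(int(x) for x in im[v,u]) for v in range(168,214,3)])
for v in (180,183,186,189,192,195,198):
  r=im[v].astype(int); m=(r[:,2]<125)&(r[:,2]>r[:,0]+15)&(r[:,2]>35); k=np.where(m[200:440])[0]+200
  print(v,k.min(),k.max(),len(k))
"
```

```text
0.017
260 [(86, 132, 191), (83, 132, 193), (63, 99, 146), (25, 33, 52), (27, 35, 55), (26, 35, 54), (45, 64, 102), (47, 66, 106), (45, 65, 108), (47, 67, 107), (47, 66, 107), (70, 72, 99), (134, 99, 83), (114, 112, 110), (161, 158, 155), (160, 157, 154)]
320 [(86, 134, 195), (86, 133, 192), (66, 101, 148), (55, 51, 53), (77, 135, 169), (27, 37, 56), (43, 64, 102), (46, 67, 109), (48, 68, 109), (45, 66, 106), (48, 69, 108), (52, 65, 101), (128, 98, 85), (111, 110, 108), (203, 199, 195), (203, 200, 196)]
380 [(84, 130, 189), (83, 129, 188), (68, 105, 155), (26, 35, 52), (29, 37, 55), (26, 35, 54), (46, 63, 100), (50, 69, 111), (48, 68, 109), (48, 68, 108), (47, 67, 105), (51, 67, 104), (142, 97, 77), (113, 110, 108), (221, 218, 215), (220, 217, 213)]
100 [(80, 126, 183), (79, 123, 180), (75, 119, 173), (73, 116, 172), (77, 121, 175), (81, 125, 181), (79, 122, 178), (76, 120, 173), (60, 92, 136), (21, 32, 51), (45, 83, 106), (68, 128, 163), (27, 36, 56), (42, 58, 94), (45, 66, 105), (47, 67, 104)]
150 [(80, 125, 182), (76, 120, 175), (80, 124, 178), (83, 127, 184), (84, 131, 187), (81, 127, 185), (79, 123, 177), (80, 124, 179), (66, 101, 147), (35, 56, 76), (55, 99, 124), (66, 121, 155), (25, 32, 53), (38, 54, 89), (48, 69, 108), (47, 68, 107)]
180 234 404 101
183 230 409 180
186 227 412 186
189 227 412 186
192 227 412 186
195 200 412 213
198 200 412 213
```

Request:
apply_moves([
  [[0, 0.005, 0, 0, 0], [0, 0.007, 0, 0, 0], [0, 0.007, 0, -0.005, 0], [0, 0.007, 0, -0.015, 0], [0, 0.007, 0, -0.03, 0], [0, 0.007, 0, -0.045, 0], [0, 0.007, 0, -0.06, 0], [0, 0.02, 0, -0.06, 0], [0, 0.045, 0, -0.06, 0], [0, 0.06, 0, -0.06, 0]],
])

```text
time: 7.25
tool_pos: [0.4486, -0.0036, 0.1012]
ee_rot: [0.126, 3.138, -0.0]
force: [1.0, -0.6, 1.0]
grip_width: 0.0004
gripper_force: 0.0
```

```bash
python3 -c "
from h import *
import cv2
p,R=state()
a=bot.get_image('scene')[110:270,240:400]
b=bot.get_image('wrist')[100:340,200:440]
im=np.hstack([cv2.resize(a,(480,480),interpolation=cv2.INTER_CUBIC),cv2.resize(b,(320,480)) ])
c=bot.camera_params('scene');E=np.linalg.inv(c['extrinsics'])
for n,q in dict(tip=p+.017*R[:,2],tcp=p).items():
    k=c['camera_matrix']@(E[:3,:3]@q+E[:3,3]);k=(k[:2]/k[2]-[240,110])*3;print(n,k)
cv2.imwrite('pics/v3.png',im)"
```

```text
t 7.25 tip loc [-0.1363  0.0556  0.0842] turn err 0.011990691319220665 F loc [ 1.0245 -0.5672  1.0406] R [[-0.997, 0.08, 0.001], [0.08, 0.997, -0.0], [-0.001, -0.0, -1.0]]
tip [181.697  322.4993]
tcp [181.2982 307.3377]
```

View pics/v3.png

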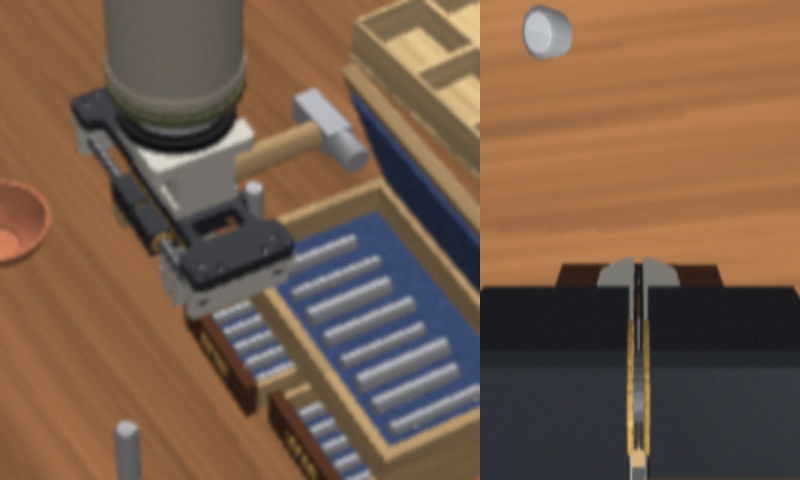

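The view shows only the gripper body; the fingertips seem to end above the projected point (181,322). I'll measure the true tip height by touching the bench gently in front of the drawer.

Request:
apply_moves([
  [[0, 0.014, 0, 0, 0], [0, 0.014, 0, 0.02, 0], [0, 0.014, 0, 0.04, 0], [0, 0.014, 0, 0.055, 0], [0, 0.014, 0, 0.065, 0], [0, 0.014, 0, 0.07, 0], [0, 0.014, 0, 0.073, 0], [0, 0.014, 0, 0.076, 0], [0, 0.014, 0, 0.078, 0], [0, 0.014, 0, 0.08, 0]],
])

```text
time: 8.35
tool_pos: [0.4356, -0.0026, 0.0202]
ee_rot: [0.127, 3.138, -0.0]
force: [0.4, -0.1, -0.2]
grip_width: 0.0003
gripper_force: 0.0
```

Request:
apply_moves([
  [[0, 0, 0, 0.001, 0], [0, 0, 0, 0.002, 0], [0, 0, 0, 0.003, 0], [0, 0, 0, 0.004, 0], [0, 0, 0, 0.004, 0], [0, 0, 0, 0.004, 0], [0, 0, 0, 0.004, 0], [0, 0, 0, 0.004, 0], [0, 0, 0, 0.004, 0], [0, 0, 0, 0.004, 0]],
])

```text
time: 9.35
tool_pos: [0.4352, -0.0026, 0.016]
ee_rot: [0.127, 3.139, 0.0]
force: [-0.5, -0.0, -0.3]
grip_width: -0.0
gripper_force: 0.0
```

```bash
python3 -c "
from h import *
state()"
```

```text
t 9.35 tip loc [-0.1497  0.0556 -0.001 ] turn err 0.015908932985398312 F loc [-0.4496 -0.0723 -0.261 ] R [[-0.997, 0.08, 0.0], [0.08, 0.997, 0.0], [-0.0, 0.0, -1.0]]
```

Request:
apply_moves([
  [[0, 0, 0, 0.001, 0], [0, 0, 0, 0.002, 0], [0, 0, 0, 0.003, 0], [0, 0, 0, 0.004, 0], [0, 0, 0, 0.005, 0], [0, 0, 0, 0.006, 0], [0, 0, 0, 0.006, 0], [0, 0, 0, 0.006, 0], [0, 0, 0, 0.006, 0], [0, 0, 0, 0.006, 0]],
])

```text
time: 10.35
tool_pos: [0.4353, -0.0026, 0.01]
ee_rot: [0.126, 3.139, 0.0]
force: [-0.1, -0.9, -0.4]
grip_width: 0.0005
gripper_force: 0.0
```

```bash
python3 -c "
from h import *
import cv2
state()
a=bot.get_image('scene')[110:270,240:400]
b=bot.get_image('wrist')[100:340,200:440]
cv2.imwrite('pics/v4.png',np.hstack([cv2.resize(a,(480,480),interpolation=cv2.INTER_CUBIC),cv2.resize(b,(320,480)) ]))"
```

```text
t 10.35 tip loc [-0.1496  0.0556 -0.007 ] turn err 0.015369429215287493 F loc [ 0.01   -0.9366 -0.3971] R [[-0.997, 0.08, 0.0], [0.08, 0.997, -0.0], [-0.0, 0.0, -1.0]]
```

View pics/v4.png

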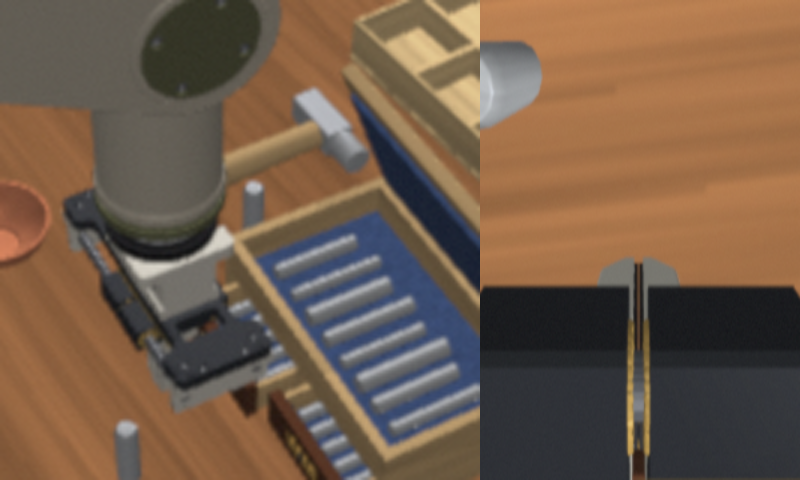

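The punch is untouched and the fingertips still reach nothing with the TCP 10 mm above the bench, so they are shorter than stated. I'll keep probing down.

Request:
apply_moves([
  [[0, 0, 0, 0.002, 0], [0, 0, 0, 0.004, 0], [0, 0, 0, 0.006, 0], [0, 0, 0, 0.008, 0], [0, 0, 0, 0.009, 0], [0, 0, 0, 0.01, 0], [0, 0, 0, 0.011, 0], [0, 0, 0, 0.012, 0], [0, 0, 0, 0.012, 0], [0, 0, 0, 0.012, 0]],
])

```text
time: 11.45
tool_pos: [0.4352, -0.0026, -0.0021]
ee_rot: [-0.127, -3.139, 0.0]
force: [1.2, 0.3, 0.4]
grip_width: 0.0008
gripper_force: 0.0
```

Request:
apply_moves([
  [[0, 0, 0, 0.001, 0], [0, 0, 0, 0.002, 0], [0, 0, 0, 0.003, 0], [0, 0, 0, 0.004, 0], [0, 0, 0, 0.005, 0], [0, 0, 0, 0.006, 0], [0, 0, 0, 0.006, 0], [0, 0, 0, 0.006, 0], [0, 0, 0, 0.006, 0], [0, 0, 0, 0.006, 0]],
])

```text
time: 12.45
tool_pos: [0.4353, -0.0026, -0.008]
ee_rot: [0.126, 3.139, -0.0]
force: [-0.4, 0.5, -0.0]
grip_width: 0.0005
gripper_force: 0.0
```

Request:
apply_moves([
  [[0, 0, 0, 0.001, 0], [0, 0, 0, 0.002, 0], [0, 0, 0, 0.003, 0], [0, 0, 0, 0.004, 0], [0, 0, 0, 0.005, 0], [0, 0, 0, 0.006, 0], [0, 0, 0, 0.006, 0], [0, 0, 0, 0.006, 0], [0, 0, 0, 0.006, 0], [0, 0, 0, 0.006, 0]],
])

```text
time: 13.45
tool_pos: [0.4354, -0.0026, -0.0107]
ee_rot: [-0.126, -3.138, 0.0]
force: [-23.0, 2.7, 48.5]
grip_width: 0.0002
gripper_force: 24.6
```

The bench contact came at TCP z of about -0.010, so the real tips are about 10 mm above the TCP (effective overhang -10 mm). I'll lift to TCP 0.022, which puts the tip at 0.032 and keeps the body above the chest top, then push the left drawer.

Request:
apply_moves([
  [[0, 0, 0, -0.01, 0], [0, 0, 0, -0.025, 0], [0, 0, 0, -0.036, 0], [0, -0.01, 0, -0.036, 0], [0, -0.022, 0, -0.036, 0], [0, -0.028, 0, -0.036, 0], [0, -0.032, 0, -0.036, 0], [0, -0.036, 0, -0.036, 0], [0, -0.04, 0, -0.036, 0], [0, -0.044, 0, -0.036, 0]],
])

```text
time: 14.45
tool_pos: [0.4786, -0.0061, 0.0213]
ee_rot: [-0.126, -3.138, -0.0]
force: [-1.6, 0.2, -0.5]
grip_width: 0.0004
gripper_force: 0.9
```

```bash
sed -i 's/\.017\*R/-.010*R/;s/tipz+\.017/tipz-.010/' h.py; python3 -c "
from h import *
state()"
```

```text
t 14.45 tip loc [-0.1062  0.0556  0.0313] turn err 0.01690654114515724 F loc [-1.5632  0.0448 -0.5285] R [[-0.997, 0.08, -0.001], [0.08, 0.997, 0.0], [0.001, -0.0, -1.0]]
```

Contact: Fx is -1.6 N. I'll push on to home at about -0.078, slowly.

Request:
apply_moves([
  [[0, -0.002, 0, -0.001, 0], [0, -0.005, 0, -0.001, 0], [0, -0.008, 0, -0.001, 0], [0, -0.011, 0, -0.001, 0], [0, -0.014, 0, -0.001, 0], [0, -0.017, 0, -0.001, 0], [0, -0.02, 0, -0.001, 0], [0, -0.022, 0, -0.001, 0], [0, -0.024, 0, -0.001, 0], [0, -0.025, 0, -0.001, 0]],
])

```text
time: 15.45
tool_pos: [0.5043, -0.0082, 0.023]
ee_rot: [0.127, 3.139, -0.0]
force: [-1.9, -0.2, -0.3]
grip_width: 0.0006
gripper_force: 0.8
```

Request:
apply_moves([
  [[0, -0.001, 0, 0, 0], [0, -0.002, 0, 0, 0], [0, -0.003, 0, 0, 0], [0, -0.004, 0, 0, 0], [0, -0.005, 0, 0, 0], [0, -0.0055, 0, 0, 0], [0, -0.006, 0, 0, 0], [0, -0.006, 0, 0, 0], [0, -0.006, 0, 0, 0], [0, -0.006, 0, 0, 0]],
])

```text
time: 16.45
tool_pos: [0.5067, -0.0083, 0.0225]
ee_rot: [-0.126, -3.132, -0.0]
force: [-19.2, 0.8, 13.2]
grip_width: 0.0005
gripper_force: 9.6
```

```bash
python3 -c "
from h import *
state()"
```

```text
t 16.45 tip loc [-0.0779  0.0556  0.0325] turn err 0.011585133142444104 F loc [-19.2524  -0.7017  13.2192] R [[-0.997, 0.08, -0.007], [0.08, 0.997, 0.0], [0.007, -0.0, -1.0]]
```

The left drawer is at its stop, at the same -0.0779 as the chest wall. I'll back off and shift to the right drawer at the same height.

Request:
apply_moves([
  [[0, 0.01, 0, 0, 0], [0, 0.03, 0, 0, 0], [0, 0.044, -0.005, 0, 0], [0, 0.046, -0.025, 0, 0], [0, 0.046, -0.05, 0, 0], [0, 0.046, -0.075, 0, 0], [0, 0.046, -0.1, 0, 0], [0, 0.046, -0.111, 0, 0], [0, 0.042, -0.111, 0, 0], [0, 0.036, -0.111, 0, 0]],
])

```text
time: 17.45
tool_pos: [0.4655, -0.1159, 0.023]
ee_rot: [0.128, 3.139, 0.001]
force: [-0.3, 0.3, 0.2]
grip_width: 0.0002
gripper_force: 0.0
```

Request:
apply_moves([
  [[0, -0.004, 0, 0, 0], [0, -0.008, 0, 0, 0], [0, -0.012, 0, 0, 0], [0, -0.016, 0, 0, 0], [0, -0.019, 0, 0, 0], [0, -0.022, 0, 0, 0], [0, -0.025, 0, 0, 0], [0, -0.028, 0, 0, 0], [0, -0.03, 0, 0, 0], [0, -0.032, 0, 0, 0]],
])

```text
time: 18.45
tool_pos: [0.4971, -0.119, 0.0229]
ee_rot: [-0.127, -3.139, 0.0]
force: [-2.8, 0.8, -1.6]
grip_width: 0.0006
gripper_force: 0.8
```

Request:
apply_moves([
  [[0, -0.001, 0, 0, 0], [0, -0.002, 0, 0, 0], [0, -0.003, 0, 0, 0], [0, -0.004, 0, 0, 0], [0, -0.004, 0, 0, 0], [0, -0.004, 0, 0, 0], [0, -0.004, 0, 0, 0], [0, -0.004, 0, 0, 0], [0, -0.004, 0, 0, 0], [0, -0.004, 0, 0, 0]],
])

```text
time: 19.45
tool_pos: [0.4972, -0.119, 0.0226]
ee_rot: [-0.126, -3.131, -0.001]
force: [-23.3, 2.5, 17.7]
grip_width: 0.0003
gripper_force: 11.8
```

```bash
python3 -c "
from h import *
state()"
```

```text
t 19.45 tip loc [-0.0785 -0.0555  0.0326] turn err 0.02069718892368997 F loc [-23.4445   0.6583  17.6913] R [[-0.997, 0.081, -0.008], [0.081, 0.997, 0.001], [0.008, 0.0, -1.0]]
```

Both drawers are at their stops. For the lid I'll back off, lift well clear, then go over and behind it at mid-width.

Request:
apply_moves([
  [[0, 0.01, 0, 0, 0], [0, 0.025, 0, 0, 0], [0, 0.03, 0, -0.01, 0], [0, 0.03, 0, -0.04, 0], [0, 0.03, 0.005, -0.075, 0], [0, 0.03, 0.015, -0.11, 0], [0, 0.03, 0.03, -0.145, 0], [0, 0.03, 0.04, -0.18, 0], [0, 0.03, 0.05, -0.21, 0], [0, 0.03, 0.055, -0.23, 0]],
])

```text
time: 20.45
tool_pos: [0.4769, -0.0616, 0.2572]
ee_rot: [0.125, 3.133, -0.001]
force: [0.0, 0.4, 0.2]
grip_width: 0.0005
gripper_force: 0.0
```

```bash
python3 -c "
from h import *
import cv2
to(.078,0,.255)
cv2.imwrite('pics/t5.png',bot.get_image('top'))
# lid contact path
r=.118
for a in (1.23,1.1,.95,.8,.65,.5,.35,.2,.1,0): print(a,'tip centre x %.4f z %.4f'%(.07-r*np.cos(a)+.012*np.sin(a)+.008,.08+r*np.sin(a)+.012*np.cos(a)))
"
```

```text
t 20.45 tip loc [-0.1035  0.0001  0.2672] turn err -0.01594927545645561 F loc [-0.0059  0.4302  0.209 ] R [[-0.997, 0.08, 0.006], [0.08, 0.997, -0.001], [-0.006, -0.001, -1.0]]
delta (0.078, 0, 0.255) [-0.1813 -0.0002  0.0133]
1.23 tip centre x 0.0499 z 0.1952
1.1 tip centre x 0.0352 z 0.1906
0.95 tip centre x 0.0191 z 0.1830
0.8 tip centre x 0.0044 z 0.1730
0.65 tip centre x -0.0087 z 0.1610
0.5 tip centre x -0.0198 z 0.1471
0.35 tip centre x -0.0287 z 0.1317
0.2 tip centre x -0.0353 z 0.1152
0.1 tip centre x -0.0382 z 0.1037
0 tip centre x -0.0400 z 0.0920
```

Request:
apply_moves([
  [[0, -0.01, 0, 0, 0], [0, -0.035, 0, 0, 0], [0, -0.065, 0, 0, 0], [0, -0.1, 0, 0, 0], [0, -0.135, 0, 0, 0], [0, -0.165, 0, 0, 0], [0, -0.181, 0, 0.005, 0], [0, -0.181, 0, 0.03, 0], [0, -0.181, 0, 0.055, 0], [0, -0.181, 0, 0.068, 0]],
])

```text
time: 21.5
tool_pos: [0.6546, -0.0767, 0.1799]
ee_rot: [-0.127, -3.133, -0.001]
force: [-0.9, 0.2, -1.1]
grip_width: 0.0007
gripper_force: 0.0
```

```bash
python3 -c "
from h import *
import cv2
to(.050,0,.195)
a=bot.get_image('scene')[90:290,240:480]
t=cv2.imread('pics/t5.png')[110:270,240:450]
cv2.imwrite('pics/v6.png',np.hstack([cv2.resize(a,(420,350)),cv2.resize(t,(380,350))]))
"
```

```text
t 21.5 tip loc [ 0.0749 -0.0007  0.1899] turn err 0.04044554261174447 F loc [-0.9218  0.16   -1.0738] R [[-0.997, 0.081, -0.006], [0.081, 0.997, 0.001], [0.006, 0.001, -1.0]]
delta (0.05, 0, 0.195) [ 0.0249  0.0007 -0.0049]
```

View pics/v6.png

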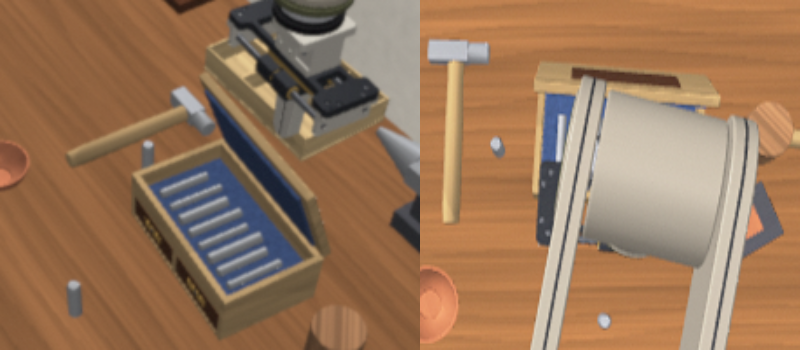

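Both drawers look flush, nothing else has moved, and the gripper is behind the lid (scene crop, near (330,80)). I'll start the lid arc.

Request:
apply_moves([
  [[0, 0.012, 0, 0, 0], [0, 0.018, 0, 0, 0], [0, 0.022, 0, 0, 0], [0, 0.025, 0, 0, 0], [0, 0.028, 0, 0, 0], [0, 0.031, 0, 0, 0], [0, 0.034, 0, 0, 0], [0, 0.036, 0, 0, 0], [0, 0.038, 0, 0, 0], [0, 0.04, 0, 0, 0]],
])

```text
time: 22.55
tool_pos: [0.616, -0.0733, 0.185]
ee_rot: [0.126, 3.139, -0.0]
force: [3.3, -0.5, -1.2]
grip_width: 0.0005
gripper_force: 1.0
```

```bash
python3 -c "
from h import *
to(.0191,0,.183);to(.0044,0,.173)"
```

```text
t 22.55 tip loc [ 0.0362 -0.0004  0.195 ] turn err 0.013021550550408437 F loc [ 3.3789 -0.253  -1.178 ] R [[-0.997, 0.08, 0.0], [0.08, 0.997, -0.0], [-0.0, -0.0, -1.0]]
delta (0.0191, 0, 0.183) [0.0171 0.0004 0.012 ]
t 22.55 tip loc [ 0.0362 -0.0004  0.195 ] turn err 0.013021550550408437 F loc [ 3.3789 -0.253  -1.178 ] R [[-0.997, 0.08, 0.0], [0.08, 0.997, -0.0], [-0.0, -0.0, -1.0]]
delta (0.0044, 0, 0.173) [0.0318 0.0004 0.022 ]
```

Request:
apply_moves([
  [[0, 0.003, 0, 0.002, 0], [0, 0.006, 0, 0.004, 0], [0, 0.01, 0, 0.007, 0], [0, 0.013, 0, 0.009, 0], [0, 0.017, 0, 0.012, 0], [0, 0.02, 0, 0.014, 0], [0, 0.023, 0, 0.016, 0], [0, 0.026, 0, 0.018, 0], [0, 0.029, 0, 0.02, 0], [0, 0.032, 0, 0.022, 0]],
])

```text
time: 23.55
tool_pos: [0.584, -0.0707, 0.1626]
ee_rot: [0.126, 3.139, 0.0]
force: [2.8, -0.0, 0.9]
grip_width: 0.0003
gripper_force: 0.8
```

Request:
apply_moves([
  [[0, 0.003, 0, 0.0025, 0], [0, 0.0055, 0, 0.005, 0], [0, 0.008, 0, 0.0075, 0], [0, 0.0105, 0, 0.01, 0], [0, 0.013, 0, 0.012, 0], [0, 0.0155, 0, 0.015, 0], [0, 0.018, 0, 0.018, 0], [0, 0.02, 0, 0.0205, 0], [0, 0.022, 0, 0.023, 0], [0, 0.024, 0, 0.026, 0]],
])

```text
time: 24.55
tool_pos: [0.5602, -0.0688, 0.1368]
ee_rot: [0.126, 3.139, -0.0]
force: [1.3, 0.2, 0.7]
grip_width: 0.0003
gripper_force: 0.6
```

```bash
python3 -c "
from h import *
to(-.0287,0,.1317);to(-.0353,0,.1152);to(-.04,0,.092)"
```

```text
t 24.55 tip loc [-0.0198 -0.0004  0.1468] turn err 0.015434851773875732 F loc [1.2923 0.313  0.7152] R [[-0.997, 0.08, 0.0], [0.08, 0.997, -0.0], [-0.0, -0.0, -1.0]]
delta (-0.0287, 0, 0.1317) [0.0089 0.0004 0.0151]
t 24.55 tip loc [-0.0198 -0.0004  0.1468] turn err 0.015434851773875732 F loc [1.2923 0.313  0.7152] R [[-0.997, 0.08, 0.0], [0.08, 0.997, -0.0], [-0.0, -0.0, -1.0]]
delta (-0.0353, 0, 0.1152) [0.0155 0.0004 0.0316]
t 24.55 tip loc [-0.0198 -0.0004  0.1468] turn err 0.015434851773875732 F loc [1.2923 0.313  0.7152] R [[-0.997, 0.08, 0.0], [0.08, 0.997, -0.0], [-0.0, -0.0, -1.0]]
delta (-0.04, 0, 0.092) [0.0202 0.0004 0.0548]
```

Request:
apply_moves([
  [[0, 0.002, 0, 0.003, 0], [0, 0.004, 0, 0.006, 0], [0, 0.006, 0, 0.009, 0], [0, 0.0075, 0, 0.012, 0], [0, 0.009, 0, 0.015, 0], [0, 0.0105, 0, 0.018, 0], [0, 0.012, 0, 0.021, 0], [0, 0.0135, 0, 0.0245, 0], [0, 0.0145, 0, 0.028, 0], [0, 0.0155, 0, 0.0315, 0]],
])

```text
time: 25.55
tool_pos: [0.5445, -0.0676, 0.105]
ee_rot: [-0.127, -3.138, -0.0]
force: [-1.0, -0.6, 0.6]
grip_width: 0.0005
gripper_force: 0.6
```

Request:
apply_moves([
  [[0, 0.001, 0, 0.003, 0], [0, 0.002, 0, 0.006, 0], [0, 0.0025, 0, 0.009, 0], [0, 0.003, 0, 0.0115, 0], [0, 0.0035, 0, 0.014, 0], [0, 0.004, 0, 0.016, 0], [0, 0.004, 0, 0.018, 0], [0, 0.0045, 0, 0.0195, 0], [0, 0.0045, 0, 0.021, 0], [0, 0.0045, 0, 0.022, 0]],
])

```text
time: 26.55
tool_pos: [0.5402, -0.0672, 0.0833]
ee_rot: [-0.126, -3.139, -0.0]
force: [-1.4, 0.1, 0.9]
grip_width: 0.0007
gripper_force: 0.5
```

Request:
apply_moves([
  [[0, 0, 0, 0.0005, 0], [0, 0, 0, 0.001, 0], [0, 0, 0, 0.0015, 0], [0, 0, 0, 0.002, 0], [0, 0, 0, 0.002, 0], [0, 0, 0, 0.002, 0], [0, 0, 0, 0.002, 0], [0, 0, 0, 0.002, 0], [0, 0, 0, 0.002, 0], [0, 0, 0, 0.002, 0]],
])

```text
time: 27.55
tool_pos: [0.5404, -0.0673, 0.0816]
ee_rot: [0.127, 3.139, -0.0]
force: [-1.4, 0.6, 4.9]
grip_width: 0.0006
gripper_force: 2.2
```

```bash
python3 -c "
from h import *
state()"
```

```text
t 27.55 tip loc [-0.0397 -0.0004  0.0916] turn err 0.017756985465454247 F loc [-1.4477  0.4663  4.8831] R [[-0.997, 0.081, 0.0], [0.081, 0.997, -0.0], [-0.0, -0.0, -1.0]]
```

Request:
apply_moves([
  [[0, 0, 0, 0.0003, 0], [0, 0, 0, 0.0006, 0], [0, 0, 0, 0.0009, 0], [0, 0, 0, 0.001, 0], [0, 0, 0, 0.001, 0], [0, 0, 0, 0.001, 0], [0, 0, 0, 0.001, 0], [0, 0, 0, 0.001, 0], [0, 0, 0, 0.001, 0], [0, 0, 0, 0.001, 0]],
])

```text
time: 28.55
tool_pos: [0.5404, -0.0673, 0.0815]
ee_rot: [0.126, 3.139, -0.0]
force: [-6.3, 0.9, 11.4]
grip_width: 0.0003
gripper_force: 6.1
```

The lid is on its stop: z is unchanged while the force rose. I'll lift away gently and take a final look.

Request:
apply_moves([
  [[0, 0, 0, -0.002, 0], [0, 0, 0, -0.01, 0], [0, 0, 0, -0.03, 0], [0, 0, 0, -0.06, 0], [0, 0, 0, -0.095, 0], [0, 0, 0, -0.13, 0], [0, 0.03, 0, -0.16, 0], [0, 0.07, 0, -0.18, 0], [0, 0.11, 0, -0.19, 0], [0, 0.14, 0, -0.19, 0]],
])

```text
time: 29.55
tool_pos: [0.4001, -0.056, 0.2728]
ee_rot: [0.126, 3.135, -0.001]
force: [0.0, -0.2, 0.3]
grip_width: 0.0003
gripper_force: 0.0
```

Request:
apply_moves([
  [[0, 0, 0.03, 0, 0], [0, 0, 0.07, 0, 0], [0, 0, 0.11, 0, 0], [0, 0, 0.15, 0, 0], [0, 0, 0.19, 0, 0], [0, 0, 0.22, 0, 0], [0, 0, 0.25, 0, 0], [0, 0, 0.27, 0, 0], [0, 0, 0.28, 0, 0], [0, 0, 0.28, 0, 0]],
])

```text
time: 30.55
tool_pos: [0.4232, 0.2238, 0.2704]
ee_rot: [-0.124, -3.139, 0.0]
force: [-0.2, -0.2, 0.4]
grip_width: 0.0004
gripper_force: 0.0
```

```bash
python3 -c "
from h import *
import cv2
state()
a=bot.get_image('scene')[120:300,230:480]
t=bot.get_image('top')[110:270,220:450]
cv2.imwrite('pics/v7.png',np.hstack([cv2.resize(a,(420,302)),cv2.resize(t,(380,302))]))
"
```

```text
t 30.55 tip loc [-0.1798  0.2803  0.2804] turn err -0.07528274057615417 F loc [-0.1343 -0.2045  0.4307] R [[-0.997, 0.079, -0.0], [0.079, 0.997, -0.0], [0.0, -0.0, -1.0]]
```

View pics/v7.png

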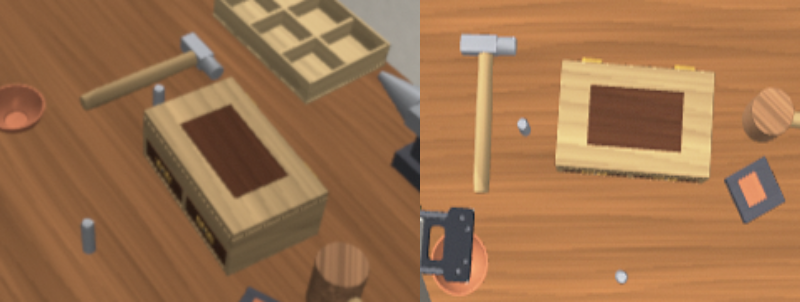

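The lid is shut flat, both drawers are flush, and the punches, hammer, mallet, block and bowl are where they were. I'm handing it in.

```bash
python3 -c "
from cell import bot
print(bot.hand_in())"
```

```text
the job is handed in; nothing more can be done
None
```

The chest is closed and handed in at about 31 s: both drawers are fully home, the lid is shut flat, and the final pictures show the surrounding tools where they were; my first push passed over the left drawer and pressed the chest wall at about 11 N, and finding the true fingertip height meant touching the bench at about 48 N.

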